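Counterweight the lamp stand and draw its boom out to the rider

TASK

The lamp stand by the microscope must be ballasted before its boom goes out: first thread the wide steel collar down the stand's bare post until it is fully home on the base, then the narrow collar on top of it, and let go of both. Then pinch the grip block so that its lock button is pressed in, draw the telescoping boom out until its pointer is level with the rider on the scale, and finish while still holding it there (it springs back if released). Do not draw the boom out before both collars are on, and leave the rider and the other things on the bench where they are.

Things in the scene. Friction and masses are not known exactly. Their poses are not given: they have to be found in the camera images.
- stand: Low white lamp stand fixed on the bench (mm). Origin on the bench; x points along the boom the way it runs OUT, y to the left of that. Base plate 250 x 110 x 12 (x -160 to 90). Upright steel post at x -115. Dark outer tube 30 x 30, x -57 to 83, z 60 to 90. Aluminium scale rule x 45 to 290, y -74 to -46, top at z 20.
- post_foot (a point): Foot of the counterweight post: on its axis, on the base plate's top (12 above the bench). The post is 20 in diameter and stands 53 above this point, its top 7 mm coned.
- wide_collar: Wide plain steel counterweight collar lying flat on the bench: 60 outside, hole 24, 20 high, about 0.36 kg. Origin at the centre of its underside, z along the hole. (sizes in mm)
- narrow_collar: Narrow plain steel counterweight collar lying flat: 44 outside, hole 24, 20 high, about 0.17 kg. Origin at the centre of its underside, z along the hole. (sizes in mm)
- grip_block: Black block on the boom outside the tube's mouth (mm): 32 along the boom, 28 wide, 34 high; origin at its centre, 75 above the bench, at stand x 125 with the boom in, 255 at the far stop. Lock button on its +y side. Lamp (46 across, top at 89) 80 beyond it. A spring draws the boom in with 2.4 N (in) to 4.1 N (out), friction 0.6 N: let go, it runs home.
- grip_point (a point): Where to pinch the grip block from above, fingers closing along the stand's y: midway between the block's plain face and the pressed button's face (30 mm apart when pressed, 38 when out), 2 mm above the block's centre. A pinch of 15 to 40 N suits. Moves with the boom; axes as the stand's.
- button_face (a point): Middle of the lock button's outer face (24 wide along the boom, 26 high), 24 from the block's centre along +y when out. (sizes in mm)
- lock_button (a joint): How far the lock button is pushed into the block (along the stand's -y), in m: 0 out, 0.008 fully in. Spring: 4 N when out, 8 N fully in. While it is out, its hook sits behind a lug on the tube and the boom cannot come out (1 mm play); from 0.006 in it is free. It pops out when let go.
- pointer_tip (a point): Tip of the pointer that hangs from the boom over the rule's near edge, 40 beyond the block's centre along x and 43 to its -y side, 3 above the rule. Moves with the boom. (sizes in mm)
- rider_mark (a point): Tip of the finger of the small dark rider on the scale rule; axes as the stand's. The rider (12 mm along the rule, on its outer edge) marks the wanted boom length: pointer_tip level with it along the stand's x. It stands elsewhere each time, 50 to 108 mm from the pointer at the start, and slides if pushed with over 5 N.
- flask: Bystander: culture flask lying flat, clear with a red cap, 120 x 75 x 27 (mm); origin at the middle of its underside.
- petri_dish: Bystander: closed petri dish, 64 across, 17 high (mm); origin at the middle of its underside.
- pen: Bystander: blue marker pen lying down, 145 long, 12 thick (mm); origin at the middle of its underside.
- oil_bottle: Bystander: small amber bottle standing, 26 across, 55 high (mm); origin at the middle of its underside.
- objective_can: Bystander: white screw-top can standing, 40 across, 60 high (mm); origin at the middle of its underside.
- eyepiece: Bystander: black eyepiece standing, 40 across, 50 high (mm); origin at the middle of its underside.
- slide_box: Bystander: white slide box, 85 x 60 x 32 high (mm); origin at the middle of its underside.
Not all that is in view belongs to the job. What is shaped like the wide_collar but orange or turquoise is not meant.

How it is judged:
By the outcome, as a careful person would: the job done as asked, in the order asked, and still so for the second after the job is handed in, while the arm keeps its last pose, push and grip.
It also fails if it takes over 64 s, if anything falls off the work surface, if the arm or the gripper's body presses on something with over 40 N, if the wrist force passes 120 N, or if a joint passes its speed limit or range.

ROBOT

A 7-joint arm with a two-finger parallel gripper is mounted at the origin on the work surface. World frame = base frame: x ahead of the robot, y to its left, z up, the work surface at z = 0. Lengths are in m, angles in rad, forces in N, time in s.
With the tool pointing down it reaches from about 0.425 to 0.875 m from the base axis. Payload 4.7 kg.
Tool frame: the origin (TCP) lies between the finger pads; the fingertips stand 19 mm ahead of it and the grasp point (between the pads) is the TCP; x points along the fingers, z is the direction in which the jaws open and shut, and the axes are right-handed (so a half turn about x gives the same grasp; the last joint's range is limited). The gripper opens to 87 mm and grips with 3 to 60 N. Pads are 19 mm wide; open, the fingers measure 117 mm over their backs; the gripper's body (75 mm by 190 mm) begins 51 mm behind the grasp point.
Start: joints at [-1.277, 0.321, -0.07, 1.45, 0.023, 1.371, -0.057], TCP at [0.18, 0.625, 0.202] pointing down, gripper open.
Joint ranges: [-2.86, 2.86], [-0.3, 2.09], [-1.38, 1.24], [0.06, 2.45], [-1.56, 4.7], [0.09, 2.05], [-2.69, 2.69]. Speed limits (rad/s): [2.57, 2.57, 3.14, 3.14, 3.14, 3.14, 3.14].

INTERFACE

Orientations are given as a rotation vector (axis times angle).
In Python, from rig import arm gives the robot as it stands.
- The arm moves only by the shell command python3 -m creep 'ROWS' [OPENING] [FORCE]. ROWS is JSON, a list of rows, each an object of numbers: "x", "y", "z": the shift along the tool's x, y, z in mm; "wx", "wy", "wz": the turn, a rotation vector about the tool's x, y, z in degrees. A call has exactly 10 rows; each row shifts and turns the commanded pose from where the row before left it, along the tool's axes as they then stand; what a row does not reach is not made up. A row lasts 1/12 s, in which the tool goes at most 41.7 mm and 7.16 degrees, less where a joint would pass 70% of its speed; a pose out of reach is approached as far as the arm can. A call is refused whole if a number of a shift passes 41.7 or a number of a turn 7.16, either way. A call with a gripper value outside its range is refused whole. OPENING is the finger opening in mm, from 0 to 87, set as the call begins (- or left out, the last holds). The fingers move at their own pace and stop on an object; FORCE is the grip in N (left out, the last holds). Time passes only in rows, so rows that do not move let the fingers close, or fill a call up. It gives the time, the measured TCP pose, the force and the opening at its end, in the units of the state.
- arm.get_obs(): the state, without advancing time (a new reading comes with each control period).
- arm.capture(name): name is "scene" or "top" or "wrist"; returns a dict with "img" (480x640x3 uint8, blue, green, red), "depth" (480x640 float32, m along the optical axis (not along the pixel's ray), 0 where there is no reading), "camera_matrix" (3x3 intrinsics, pixels), "camera_from_world" (4x4, takes a point from world to camera coordinates). Camera axes: x right, y down, z forward; pixel columns grow to the right and rows downward; lengths in m; the calibration is good to about 2 mm. A picture is of the moment at which its call begins.
- arm.sign_off(): hands the job in, once; it reports no verdict.
Trained networks look in a picture, given as the dict that the camera call returned (one of the last four; its "shot" number tells which), for a name from the list of things; names that differ only in an ending like _2 or _b are one class to them, and where a whole thing is asked for, a point or a joint stands for the part that bears it (a point fixed in the world has none). Each returns a list of dicts, best first, with "confidence" (0 to 1); they miss things now and then, are a little off and sometimes report something else, mostly with a low value. They report only what shows in the picture. A call takes as long as a camera call. They do not tell look-alikes from the thing itself.
- arm.find_in(picture, target): "at" ([x, y, z] in m, in world coordinates, good to about 4 mm: the middle of the surface that is visible of it).
- arm.landmark_of(picture, target): "at" ([x, y, z] in m, in world coordinates, good to about 4 mm: a listed point, or the origin of a listed thing).
The state is a dict: "time": time; "joint_positions": joint angles; "joint_vel": joint speeds; "joint_efforts": joint torques, N m; "eef_pos": TCP position; "tcp_rot": TCP orientation; "ft_force": force on the tool from outside, world axes, zero at the start; "wrist_torque": the same for the moment, N m; "gripper_width": finger opening in m.
Only numpy, scipy, OpenCV 4.12 (cv2) and the standard library are available. Lean on these libraries where they do the work, as an engineer would, in place of code of your own. Each camera call takes 0.05 s, during which the arm holds its last target. There are 200 camera calls.

## Working session

There is one attempt and no reset: what is moved stays moved. The work goes in short steps, Python scripts to look and compute and a shell command to move; the robot and the scene stay as the last step left them, time stands still between calls to the robot, and variables do not carry over. Pictures are saved under pics/ and viewed, about 8 in all and at most 12, crops included, and the job is handed in when it is done.

```bash
mkdir -p pics; ls; cat > h.py <<'E'
import numpy as np, cv2
from rig import arm
from scipy.spatial.transform import Rotation as R
def obs():
    o=arm.get_obs(); print('t',round(o['time'],2),'p',np.round(np.array(o['eef_pos'])*1000,1),'w',round(o['gripper_width']*1000,1),'F',np.round(o['ft_force'],1))
    M=R.from_rotvec(o['tcp_rot']).as_matrix(); print(np.round(M,3).tolist()); return o,M
def find(pic,names,fn='landmark_of',n=2):
    for k in names:
        for r in getattr(arm,fn)(pic,k)[:n]: print(k,fn[:4],np.round(np.array(r['at'])*1000,1),round(r['confidence'],2))
def totool(d):  # world delta mm -> tool axes
    o=arm.get_obs(); return R.from_rotvec(o['tcp_rot']).as_matrix().T@np.array(d)
E
python3 - <<'E'
from h import *
obs()
s=arm.capture("scene"); cv2.imwrite('pics/s1.png',s['img'])
t=arm.capture("top"); cv2.imwrite('pics/t1.png',t['img'])
N=['stand','post_foot','wide_collar','narrow_collar','grip_block','grip_point','button_face','pointer_tip','rider_mark']
print('top');find(t,N,n=4); print('scene');find(s,N,n=3)
E
```

```text
pics
t 0.0 p [179.4 624.1 200.9] w 87.3 F [ 0.4 -0.6  0.4]
[[-0.0, -0.961, 0.276], [-0.002, 0.276, 0.961], [-1.0, -0.0, -0.002]]
top
stand land [571.2  19.7   2.1] 0.64
post_foot land [553.7 -96.3  10.2] 0.69
wide_collar land [ 344.2 -280.3   -2.4] 0.91
wide_collar land [ 6.281e+02 -4.260e+02 -3.000e-01] 0.88
wide_collar land [ 445.1 -316.8   -3.6] 0.74
wide_collar land [ 351.5 -377.6   -3.3] 0.73
narrow_collar land [ 403.8 -180.7    2.4] 0.59
narrow_collar land [569.4  16.5   3.7] 0.28
grip_point land [583.  149.   78.1] 0.66
button_face land [558.5 147.1  76.9] 0.54
pointer_tip land [627.3 179.8  23.6] 0.64
rider_mark land [628.  181.5  24.9] 0.64
rider_mark land [643.7 268.8  24.7] 0.41
scene
stand land [569.2  22.5   2.5] 0.63
post_foot land [556.8 -96.4   9.4] 0.82
post_foot land [ 478.1 -431.8   -4.6] 0.61
wide_collar land [ 340.3 -275.     0.4] 0.68
wide_collar land [ 545.1 -245.7   -4.6] 0.62
wide_collar land [ 626.8 -433.6    3. ] 0.58
narrow_collar land [ 548.5 -331.1   -0.8] 0.67
grip_point land [577.  148.3  80.1] 0.87
grip_point land [580.9 148.6  74.2] 0.6
pointer_tip land [625.6 184.3  21. ] 0.65
pointer_tip land [ 7.303e+02 -3.191e+02 -3.000e-01] 0.24
rider_mark land [644.1 270.8  21.9] 0.42
```

View pics/t1.png

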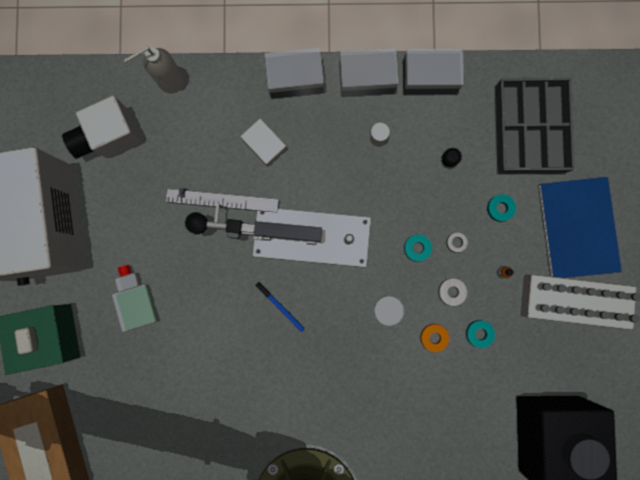

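View pics/s1.png

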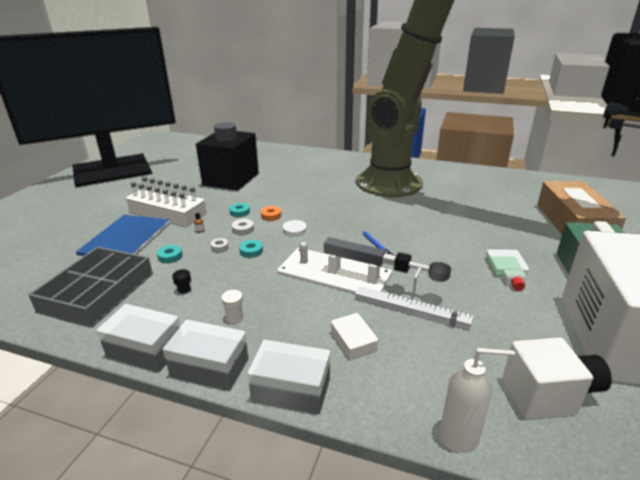

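The top view shows the steel wide collar at about (453,292) and the steel narrow collar at (457,242). The turquoise and orange rings are decoys. The post is at (349,239), the grip block at (234,228), the pointer at (217,210) and the rider at (181,195). The scene view agrees.

```bash
cat >> h.py <<'E'
def world(p):
    K=p['camera_matrix'];T=np.linalg.inv(p['camera_from_world']);d=p['depth']
    v,u=np.mgrid[:480,:640]; c=np.stack([(u-K[0,2])/K[0,0]*d,(v-K[1,2])/K[1,1]*d,d],-1)
    return (c@T[:3,:3].T+T[:3,3])*1000
def pix(p,P):
    q=p['camera_from_world']@np.append(np.array(P)/1000,1); q=p['camera_matrix']@q[:3]; return q[:2]/q[2]
def blob(p,c,r,z0,z1,W=None):
    W=world(p) if W is None else W
    m=(np.hypot(W[...,0]-c[0],W[...,1]-c[1])<r)&(W[...,2]>z0)&(W[...,2]<z1)&(p['depth']>0)
    Q=W[m]; (cx,cy),rr=cv2.minEnclosingCircle(Q[:,:2].astype(np.float32)); return len(Q),np.round(np.median(Q,0),1),np.round([cx,cy,rr],1)
E
python3 - <<'E'
from h import *
t=arm.capture("top");W=world(t)
for n,(u,v),r in [('wide',(453,292),40),('narrow',(457,242),32)]:
    w=W[v-14:v+14,u-14:u+14].reshape(-1,3); w=w[(w[:,2]>14)&(w[:,2]<26)]; c=w.mean(0); print(n,c); print(blob(t,c,r,14,26,W))
print('post',blob(t,(555,-96),20,45,75,W)); print('tube',blob(t,(570,20),90,84,96,W))
m=(np.abs(W[...,1]-20)<160)&(abs(W[...,0]-570)<60)&(W[...,2]>82)&(W[...,2]<97);print('tube rect',cv2.minAreaRect(W[m][:,:2].astype(np.float32)))
m=(np.abs(W[...,1]-0)<160)&(abs(W[...,0]-570)<90)&(W[...,2]>8)&(W[...,2]<17);print('base rect',cv2.minAreaRect(W[m][:,:2].astype(np.float32)))
find(t,['flask','petri_dish','pen','oil_bottle','objective_can','eyepiece','slide_box'],n=1)
E
```

```text
wide [ 441.35094889 -317.23508651   20.11142933]
(514, array([ 441.1, -317.2,   20.2]), array([ 441.6, -317.4,   30.5]))
narrow [ 548.40493621 -328.4598646    20.03584221]
(234, array([ 548.6, -328.5,   20.2]), array([ 549. , -328.7,   22.3]))
post (74, array([554.6, -92.3,  62.7]), array([554.7, -93. ,   9.8]))
tube (988, array([567.8,  34.1,  90. ]), array([566.7,  36.8,  72.9]))
tube rect ((568.0177001953125, 72.26815795898438), (215.86065673828125, 38.331871032714844), 85.33187866210938)
base rect ((574.4706420898438, -0.2895660400390625), (157.78164672851562, 316.94573974609375), 1.0696123838424683)
flask land [4.268e+02 3.680e+02 4.000e-01] 0.6
petri_dish land [ 404.5 -180.     3.9] 0.94
pen land [405.1  46.9   3. ] 0.92
oil_bottle land [ 483.1 -426.    -3.5] 0.74
objective_can land [ 787.  -161.2   -3.1] 0.68
eyepiece land [568.8  18.7   3.6] 0.16
slide_box land [771.5  94.4   3. ] 0.98
```

```bash
python3 -m creep '[{"y":-35,"z":-21},{"y":-35,"z":-21},{"y":-35,"z":-21},{"y":-35,"z":-21},{"y":-35,"z":-21},{"y":-35,"z":-21},{"y":-35,"z":-21},{"y":-35,"z":-21},{"y":-35,"z":-21},{"y":-35,"z":-21}]' 87 20 && python3 -m creep '[{"wx":7.1},{"wx":7.1},{"wx":7.1},{"wx":7.1},{"wx":7.1},{"wx":7.1},{"wx":7.1},{"wx":7.1},{"wx":7.1},{"wx":7.1}]' && python3 -m creep '[{"wx":3},{"wx":3},{"wx":2.8},{},{},{},{},{},{},{}]' ; python3 -c "
from h import *
o,M=obs(); print(np.round(o['joint_positions'],2)); print(totool([441.5-o['eef_pos'][0]*1000,-317.3-o['eef_pos'][1]*1000,0]))"
```

```text
t 1.4 p [179.5 624.7 202.1] w 87.2 F [-0.4 -0.1  0.3]
[[0.0, -0.961, 0.276], [0.0, 0.276, 0.961], [-1.0, -0.0, 0.0]]
[-1.28  0.32 -0.07  1.45  0.02  1.37 -0.06]
[-4.92257581e-02 -5.11904026e+02 -8.33077699e+02]$[0]: bad value
```

```bash
python3 -m creep '[{"x":0,"y":-35,"z":-21,"wx":0,"wy":0,"wz":0},{"x":0,"y":-35,"z":-21,"wx":0,"wy":0,"wz":0},{"x":0,"y":-35,"z":-21,"wx":0,"wy":0,"wz":0},{"x":0,"y":-35,"z":-21,"wx":0,"wy":0,"wz":0},{"x":0,"y":-35,"z":-21,"wx":0,"wy":0,"wz":0},{"x":0,"y":-35,"z":-21,"wx":0,"wy":0,"wz":0},{"x":0,"y":-35,"z":-21,"wx":0,"wy":0,"wz":0},{"x":0,"y":-35,"z":-21,"wx":0,"wy":0,"wz":0},{"x":0,"y":-35,"z":-21,"wx":0,"wy":0,"wz":0},{"x":0,"y":-35,"z":-21,"wx":0,"wy":0,"wz":0}]' 87 20; python3 -m creep --help | head -20
```

```text
time: 2.23
eef_pos: [0.4591, 0.3247, 0.2025]
tcp_rot: [-1.0, 1.328, 1.001]
ft_force: [0.4, 0.9, 0.5]
gripper_width: 0.087invalid input: not JSON, or not a number
```

```bash
python3 -m creep '[{"x":0,"y":0,"z":0,"wx":7.1,"wy":0,"wz":0},{"x":0,"y":0,"z":0,"wx":7.1,"wy":0,"wz":0},{"x":0,"y":0,"z":0,"wx":7.1,"wy":0,"wz":0},{"x":0,"y":0,"z":0,"wx":7.1,"wy":0,"wz":0},{"x":0,"y":0,"z":0,"wx":7.1,"wy":0,"wz":0},{"x":0,"y":0,"z":0,"wx":7.1,"wy":0,"wz":0},{"x":0,"y":0,"z":0,"wx":7.1,"wy":0,"wz":0},{"x":0,"y":0,"z":0,"wx":7.1,"wy":0,"wz":0},{"x":0,"y":0,"z":0,"wx":7.1,"wy":0,"wz":0},{"x":0,"y":0,"z":0,"wx":7.1,"wy":0,"wz":0}]' ; python3 -c "
from h import *
o,M=obs(); print(np.round(o['joint_positions'],2)); print(np.degrees(np.arctan2(M[1,2],M[0,2])),totool([441.5-o['eef_pos'][0]*1000,-317.3-o['eef_pos'][1]*1000,0]))"
```

```text
time: 3.07
eef_pos: [0.4579, 0.3263, 0.2022]
tcp_rot: [-0.036, 1.57, 0.036]
ft_force: [-0.3, 0.4, 0.3]
gripper_width: 0.0871
t 3.07 p [457.9 326.3 202.2] w 87.1 F [-0.3  0.4  0.3]
[[0.0, -0.046, 0.999], [0.0, 0.999, 0.046], [-1.0, 0.0, 0.0]]
[-0.91  0.13  0.26  1.68 -0.04  1.33 -0.59]
2.6189645680483116 [-1.50669924e-01 -6.42158624e+02 -4.58182759e+01]
```

```bash
python3 -m creep '[{"x":0,"y":0,"z":20,"wx":4.4,"wy":0,"wz":0},{"x":0,"y":0,"z":20,"wx":4.3,"wy":0,"wz":0},{"x":0,"y":-40,"z":5,"wx":0,"wy":0,"wz":0},{"x":0,"y":-40,"z":5,"wx":0,"wy":0,"wz":0},{"x":0,"y":-40,"z":5,"wx":0,"wy":0,"wz":0},{"x":0,"y":-40,"z":5,"wx":0,"wy":0,"wz":0},{"x":0,"y":-40,"z":5,"wx":0,"wy":0,"wz":0},{"x":0,"y":-40,"z":0,"wx":0,"wy":0,"wz":0},{"x":0,"y":-40,"z":0,"wx":0,"wy":0,"wz":0},{"x":0,"y":-40,"z":0,"wx":0,"wy":0,"wz":0}]' >/dev/null; python3 -m creep '[{"x":0,"y":-40,"z":0,"wx":0,"wy":0,"wz":0},{"x":0,"y":-40,"z":0,"wx":0,"wy":0,"wz":0},{"x":0,"y":-40,"z":0,"wx":0,"wy":0,"wz":0},{"x":0,"y":-40,"z":0,"wx":0,"wy":0,"wz":0},{"x":10,"y":-40,"z":0,"wx":0,"wy":0,"wz":0},{"x":20,"y":-32,"z":0,"wx":0,"wy":0,"wz":0},{"x":20,"y":-30,"z":-5,"wx":0,"wy":0,"wz":0},{"x":10,"y":-20,"z":-5,"wx":0,"wy":0,"wz":0},{"x":10,"y":0,"z":-5,"wx":0,"wy":0,"wz":0},{"x":0,"y":0,"z":0,"wx":0,"wy":0,"wz":0}]' ; cat >> h.py <<'E'
def go(x,y,z=None):
    o,M=obs(); p=np.array(o['eef_pos'])*1000
    print('jaw',np.degrees(np.arctan2(M[1,2],M[0,2])),'q',np.round(o['joint_positions'],2),'\ntool delta',np.round(totool([x-p[0],y-p[1],(z-p[2]) if z is not None else 0]),1))
E
python3 - <<'E'
from h import *
go(441.5,-317.3,22)
w=arm.capture('wrist'); cv2.imwrite('pics/w1.png',w['img'])
print(blob(w,(441.5,-317.3),40,15,25)); find(w,['wide_collar'],n=3)
E
```

```text
time: 4.73
eef_pos: [0.4451, -0.2737, 0.1302]
tcp_rot: [0.082, 1.573, -0.081]
ft_force: [0.0, -0.3, -0.6]
gripper_width: 0.0872
t 4.73 p [ 445.1 -273.7  130.2] w 87.2 F [ 0.  -0.3 -0.6]
[[-0.004, 0.104, 0.995], [0.001, 0.995, -0.104], [-1.0, 0.001, -0.004]]
jaw -5.942350417225768 q [-0.28  0.12  0.85  1.88 -0.1   1.18  0.49] 
tool delta [108.1 -43.8   1.4]
(3122, array([ 443.9, -315.6,   19.3]), array([ 443.2, -318. ,   29.9]))
wide_collar land [ 341.5 -278.3   -1.2] 0.88
wide_collar land [ 539.1 -244.9   -4.2] 0.82
wide_collar land [ 446.7 -319.7    0.6] 0.8
```

View pics/w1.png

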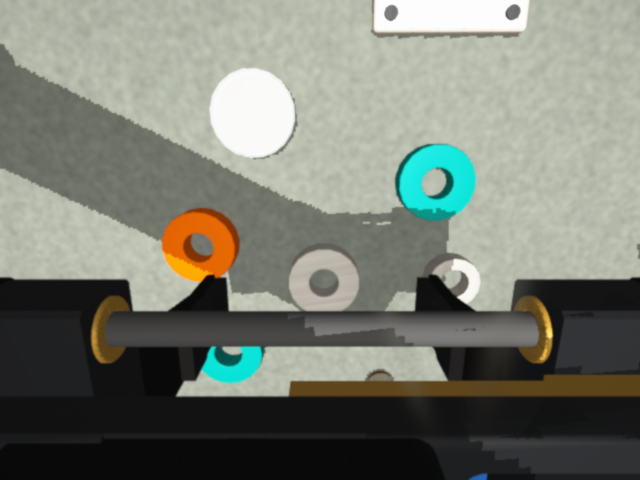

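The wrist view shows the steel collar at (323,281), between the fingers. The orange ring at (200,244) and the narrow collar at (452,280) are both clear of them. Descending to grasp.

```bash
python3 -m creep '[{"x":0,"y":-22,"z":1,"wx":0,"wy":0,"wz":0},{"x":0,"y":-22,"z":1,"wx":0,"wy":0,"wz":0},{"x":0,"y":0,"z":0,"wx":0,"wy":0,"wz":0},{"x":25,"y":0,"z":0,"wx":0,"wy":0,"wz":0},{"x":25,"y":0,"z":0,"wx":0,"wy":0,"wz":0},{"x":25,"y":0,"z":0,"wx":0,"wy":0,"wz":0},{"x":20,"y":0,"z":0,"wx":0,"wy":0,"wz":0},{"x":12,"y":0,"z":0,"wx":0,"wy":0,"wz":0},{"x":0,"y":0,"z":0,"wx":0,"wy":0,"wz":0},{"x":0,"y":0,"z":0,"wx":0,"wy":0,"wz":0}]'; python3 -c "
from h import *
go(442.3,-317.6,22)"
```

```text
time: 5.67
eef_pos: [0.4462, -0.3164, 0.0255]
tcp_rot: [0.078, 1.569, -0.077]
ft_force: [0.3, -0.3, -0.2]
gripper_width: 0.0874
t 5.67 p [ 446.2 -316.4   25.5] w 87.4 F [ 0.3 -0.3 -0.2]
[[0.0, 0.098, 0.995], [0.0, 0.995, -0.098], [-1.0, 0.0, 0.0]]
jaw -5.642555166073075 q [-0.14  0.34  0.82  1.93 -0.3   1.    0.72] 
tool delta [ 3.5 -1.6 -3.8]
```

```bash
python3 -m creep '[{"x":3,"y":-1.5,"z":-3.5,"wx":0,"wy":0,"wz":0},{"x":0,"y":0,"z":0,"wx":0,"wy":0,"wz":0},{"x":0,"y":0,"z":0,"wx":0,"wy":0,"wz":0},{"x":0,"y":0,"z":0,"wx":0,"wy":0,"wz":0},{"x":0,"y":0,"z":0,"wx":0,"wy":0,"wz":0},{"x":0,"y":0,"z":0,"wx":0,"wy":0,"wz":0},{"x":0,"y":0,"z":0,"wx":0,"wy":0,"wz":0},{"x":0,"y":0,"z":0,"wx":0,"wy":0,"wz":0},{"x":0,"y":0,"z":0,"wx":0,"wy":0,"wz":0},{"x":0,"y":0,"z":0,"wx":0,"wy":0,"wz":0}]' 50 25; python3 -m creep '[{"x":-5,"y":0,"z":0,"wx":0,"wy":0,"wz":0},{"x":-10,"y":0,"z":0,"wx":0,"wy":0,"wz":0},{"x":-20,"y":0,"z":0,"wx":0,"wy":0,"wz":0},{"x":-20,"y":0,"z":0,"wx":0,"wy":0,"wz":0},{"x":-20,"y":0,"z":0,"wx":0,"wy":0,"wz":0},{"x":-20,"y":0,"z":0,"wx":0,"wy":0,"wz":0},{"x":-20,"y":0,"z":0,"wx":0,"wy":0,"wz":0},{"x":0,"y":0,"z":0,"wx":0,"wy":0,"wz":0},{"x":0,"y":0,"z":0,"wx":0,"wy":0,"wz":0},{"x":0,"y":0,"z":0,"wx":0,"wy":0,"wz":0}]'; python3 - <<'E'
from h import *
go(554.7,-93,139)
w=arm.capture('wrist'); cv2.imwrite('pics/w2.png',w['img'][200:440,150:500])
p=np.array(arm.get_obs()['eef_pos'])*1000
W=world(w); m=(np.hypot(W[...,0]-p[0],W[...,1]-p[1])<40)&(abs(W[...,2]-(p[2]-22))<45)&(w['depth']>0)
print(np.unique(np.round(W[m][:,2]/3)*3,return_counts=True))
find(w,['wide_collar'],n=3); print(blob(w,(554.7,-93),20,45,75) if 1 else 0)
E
```

```text
time: 6.5
eef_pos: [0.4417, -0.3183, 0.022]
tcp_rot: [0.079, 1.569, -0.078]
ft_force: [0.7, 0.7, -0.2]
gripper_width: 0.05
time: 7.33
eef_pos: [0.4415, -0.3181, 0.1369]
tcp_rot: [0.079, 1.569, -0.078]
ft_force: [0.1, 0.7, -0.2]
gripper_width: 0.0496
t 7.33 p [ 441.5 -318.1  136.9] w 49.6 F [ 0.1  0.7 -0.2]
[[0.0, 0.1, 0.995], [0.001, 0.995, -0.1], [-1.0, 0.001, -0.0]]
jaw -5.730700186314313 q [-0.21  0.18  0.88  1.83 -0.15  1.2   0.61] 
tool delta [ -2.  235.2  90.2]
(array([156., 159.]), array([51, 97]))
wide_collar land [ 349.8 -373.6   -2.9] 0.88
wide_collar land [ 343.4 -279.7    0.8] 0.68
wide_collar land [ 442.4 -320.     1.7] 0.63
(0, array([nan, nan, nan]), array([0., 0., 0.]))
  return _methods._mean(a, axis=axis, dtype=dtype,
  ret = um.true_divide(
```

```bash
python3 - <<'E'
from h import *
w=arm.capture('wrist'); cv2.imwrite('pics/w3.png',w['img'])
W=world(w); 
for c in [(442,-318)]: print(blob(w,c,45,15,25,W), blob(w,c,45,26,60,W) if 0 else '')
E
```

```text
(3429, array([ 443.3, -316.9,   19.4]), array([ 443.3, -318.5,   30. ]))
```

View pics/w3.png

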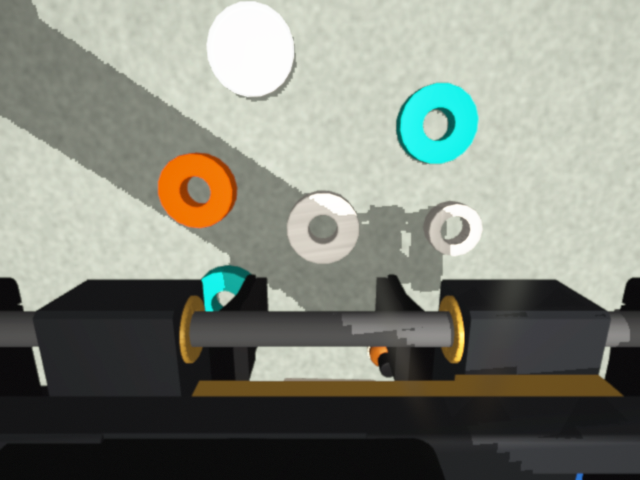

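```bash
python3 - <<'E'
from h import *
w=arm.capture('wrist'); W=world(w)
o=arm.get_obs(); p=np.array(o['eef_pos'])*1000
print(p,pix(w,p),pix(w,p-[0,0,19]),pix(w,[442,-318,20]))
T=np.linalg.inv(w['camera_from_world']); print(np.round(T,3))
for v in range(270,400,12): print(v,[np.round(W[v,u]).astype(int).tolist() for u in (225,240,255,262,384,392,400,415)])
E
```

```text
[ 441.09470266 -317.98196508  136.13434786] [318.77832956 282.02857307] [319.04577028 269.55244078] [321.02544934 228.99921311]
[[ 0.995 -0.096 -0.027  0.45 ]
 [-0.099 -0.961 -0.259 -0.247]
 [-0.001  0.261 -0.965  0.318]
 [ 0.     0.     0.     1.   ]]
270 [[357, -347, 15], [368, -350, 8], [379, -354, 0], [385, -355, 0], [494, -366, 0], [501, -367, 0], [508, -367, -1], [521, -369, 0]]
282 [[357, -356, 20], [369, -357, 19], [414, -305, 163], [417, -305, 162], [471, -311, 162], [474, -309, 166], [477, -310, 166], [521, -380, 0]]
294 [[348, -375, -1], [411, -303, 179], [416, -306, 174], [419, -307, 172], [469, -311, 175], [472, -311, 175], [475, -309, 179], [521, -392, -1]]
306 [[408, -303, 189], [413, -304, 189], [418, -306, 184], [418, -312, 173], [468, -314, 179], [470, -311, 186], [473, -311, 187], [478, -310, 190]]
318 [[424, -283, 242], [428, -283, 243], [431, -284, 242], [433, -283, 242], [460, -286, 242], [461, -286, 242], [463, -287, 242], [467, -287, 242]]
330 [[425, -285, 244], [428, -285, 243], [431, -285, 244], [433, -285, 244], [459, -288, 244], [461, -288, 244], [463, -288, 244], [466, -289, 243]]
342 [[424, -288, 244], [427, -288, 243], [431, -288, 244], [432, -288, 244], [450, -247, 318], [461, -292, 243], [463, -292, 243], [466, -292, 244]]
354 [[413, -308, 214], [416, -313, 207], [417, -322, 192], [373, -440, -2], [484, -423, 43], [467, -322, 200], [469, -320, 205], [473, -316, 211]]
366 [[413, -311, 216], [415, -319, 205], [365, -452, -2], [372, -451, 1], [481, -425, 55], [467, -327, 201], [469, -324, 206], [472, -319, 213]]
378 [[413, -315, 217], [414, -324, 205], [363, -464, 0], [370, -465, 0], [487, -477, -1], [495, -477, 1], [469, -329, 205], [472, -323, 214]]
390 [[426, -292, 255], [429, -292, 255], [432, -293, 255], [434, -292, 255], [457, -296, 254], [459, -295, 255], [460, -296, 254], [463, -295, 255]]
```

The jaws closed on nothing. The collar is still at (322,228), and the wrist depth shows the fingers ending well above the stated tip height. I'll check that with the scene camera.

```bash
python3 - <<'E'
from h import *
o=arm.get_obs(); p=np.array(o['eef_pos'])*1000; print(p)
for n in ('scene','top','wrist'):
    s=arm.capture(n); W=world(s)
    m=(abs(W[...,0]-p[0])<60)&(abs(W[...,1]-p[1])<40)&(W[...,2]>70)&(W[...,2]<260)&(s['depth']>0)
    Q=W[m]; 
    if len(Q)==0: print(n,'none'); continue
    zs=np.sort(Q[:,2]); L=Q[Q[:,2]<zs[0]+12]
    print(n,len(Q),np.round(zs[[0,3,10,30]]),np.round(L.min(0)),np.round(L.max(0)), pix(s,p-[0,0,19]))
    if n=='scene':
        u,v=pix(s,p).astype(int); cv2.imwrite('pics/s2.png',cv2.resize(s['img'][v-70:v+50,u-70:u+70],None,fx=4,fy=4))
E
```

```text
[ 441.09470266 -317.98196508  136.13434786]
scene 700 [154. 155. 156. 159.] [ 410. -331.  154.] [ 480. -301.  166.] [238.44200729 190.27479812]
top 750 [177. 183. 191. 236.] [ 413. -312.  177.] [ 473. -305.  187.] [463.89966407 292.49791535]
wrist 51081 [155. 155. 156. 156.] [ 410. -327.  155.] [ 478. -303.  167.] [318.56270215 268.97926609]
```

View pics/s2.png

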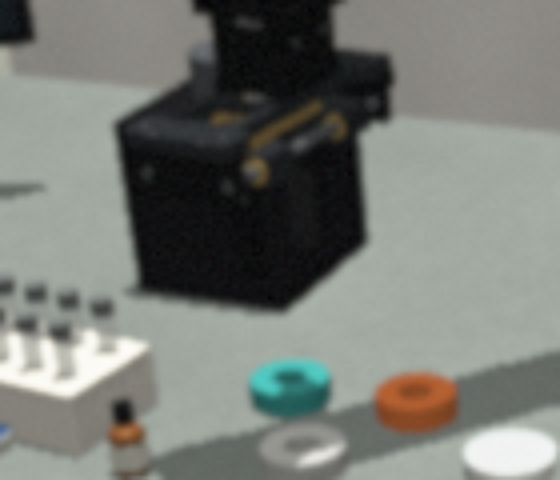

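Scene and wrist depth agree: the real fingertips are at z≈155 with the TCP reported at 136. So the tips sit about 19 mm above the reported TCP, when they should be 19 mm below it. I'll use tip z = reported z + 19 from here, and descend gently while watching the force.

```bash
python3 -m creep '[{"x":5,"y":0,"z":1,"wx":0,"wy":0,"wz":0},{"x":15,"y":0,"z":0,"wx":0,"wy":0,"wz":0},{"x":20,"y":0,"z":0,"wx":0,"wy":0,"wz":0},{"x":20,"y":0,"z":0,"wx":0,"wy":0,"wz":0},{"x":20,"y":0,"z":0,"wx":0,"wy":0,"wz":0},{"x":15,"y":0,"z":0,"wx":0,"wy":0,"wz":0},{"x":10,"y":0,"z":0,"wx":0,"wy":0,"wz":0},{"x":10,"y":0,"z":0,"wx":0,"wy":0,"wz":0},{"x":0,"y":0,"z":0,"wx":0,"wy":0,"wz":0},{"x":0,"y":0,"z":0,"wx":0,"wy":0,"wz":0}]' 87 25;  python3 -m creep '[{"x":4,"y":0,"z":0,"wx":0,"wy":0,"wz":0},{"x":4,"y":0,"z":0,"wx":0,"wy":0,"wz":0},{"x":4,"y":0,"z":0,"wx":0,"wy":0,"wz":0},{"x":4,"y":0,"z":0,"wx":0,"wy":0,"wz":0},{"x":4,"y":0,"z":0,"wx":0,"wy":0,"wz":0},{"x":4,"y":0,"z":0,"wx":0,"wy":0,"wz":0},{"x":4,"y":0,"z":0,"wx":0,"wy":0,"wz":0},{"x":0,"y":0,"z":0,"wx":0,"wy":0,"wz":0},{"x":0,"y":0,"z":0,"wx":0,"wy":0,"wz":0},{"x":0,"y":0,"z":0,"wx":0,"wy":0,"wz":0}]'
```

```text
time: 8.52
eef_pos: [0.4426, -0.3185, 0.0219]
tcp_rot: [0.079, 1.57, -0.079]
ft_force: [-0.0, -0.5, -0.6]
gripper_width: 0.0869
time: 9.35
eef_pos: [0.4428, -0.3185, -0.0059]
tcp_rot: [0.079, 1.569, -0.079]
ft_force: [0.4, -0.8, -0.4]
gripper_width: 0.0869
```

```bash
python3 -m creep '[{"x":2,"y":0,"z":0,"wx":0,"wy":0,"wz":0},{"x":2,"y":0,"z":0,"wx":0,"wy":0,"wz":0},{"x":2,"y":0,"z":0,"wx":0,"wy":0,"wz":0},{"x":2,"y":0,"z":0,"wx":0,"wy":0,"wz":0},{"x":0,"y":0,"z":0,"wx":0,"wy":0,"wz":0},{"x":0,"y":0,"z":0,"wx":0,"wy":0,"wz":0},{"x":0,"y":0,"z":0,"wx":0,"wy":0,"wz":0},{"x":0,"y":0,"z":0,"wx":0,"wy":0,"wz":0},{"x":0,"y":0,"z":0,"wx":0,"wy":0,"wz":0},{"x":0,"y":0,"z":0,"wx":0,"wy":0,"wz":0}]'; python3 -m creep '[{"x":0,"y":0,"z":0,"wx":0,"wy":0,"wz":0},{"x":0,"y":0,"z":0,"wx":0,"wy":0,"wz":0},{"x":0,"y":0,"z":0,"wx":0,"wy":0,"wz":0},{"x":0,"y":0,"z":0,"wx":0,"wy":0,"wz":0},{"x":0,"y":0,"z":0,"wx":0,"wy":0,"wz":0},{"x":0,"y":0,"z":0,"wx":0,"wy":0,"wz":0},{"x":0,"y":0,"z":0,"wx":0,"wy":0,"wz":0},{"x":0,"y":0,"z":0,"wx":0,"wy":0,"wz":0},{"x":0,"y":0,"z":0,"wx":0,"wy":0,"wz":0},{"x":0,"y":0,"z":0,"wx":0,"wy":0,"wz":0}]' 50 30
```

```text
time: 10.18
eef_pos: [0.4428, -0.3185, -0.0139]
tcp_rot: [0.079, 1.569, -0.079]
ft_force: [0.3, -0.1, -0.9]
gripper_width: 0.0868
time: 11.02
eef_pos: [0.4425, -0.3184, -0.014]
tcp_rot: [0.079, 1.57, -0.078]
ft_force: [-1.2, 1.1, 1.6]
gripper_width: 0.059
```

```bash
python3 -m creep '[{"x":-5,"y":0,"z":0,"wx":0,"wy":0,"wz":0},{"x":-15,"y":0,"z":0,"wx":0,"wy":0,"wz":0},{"x":-25,"y":0,"z":0,"wx":0,"wy":0,"wz":0},{"x":-25,"y":0,"z":0,"wx":0,"wy":0,"wz":0},{"x":-20,"y":0,"z":0,"wx":0,"wy":0,"wz":0},{"x":-10,"y":10,"z":4,"wx":0,"wy":0,"wz":0},{"x":0,"y":25,"z":10,"wx":0,"wy":0,"wz":0},{"x":0,"y":25,"z":10,"wx":0,"wy":0,"wz":0},{"x":0,"y":30,"z":11,"wx":0,"wy":0,"wz":0},{"x":0,"y":30,"z":11,"wx":0,"wy":0,"wz":0}]'; python3 -m creep '[{"x":0,"y":30,"z":11,"wx":0,"wy":0,"wz":0},{"x":0,"y":30,"z":11,"wx":0,"wy":0,"wz":0},{"x":0,"y":25,"z":10,"wx":0,"wy":0,"wz":0},{"x":0,"y":18,"z":8,"wx":0,"wy":0,"wz":0},{"x":0,"y":10,"z":4,"wx":0,"wy":0,"wz":0},{"x":0,"y":1,"z":0,"wx":0,"wy":0,"wz":0},{"x":0,"y":0,"z":0,"wx":0,"wy":0,"wz":0},{"x":0,"y":0,"z":0,"wx":0,"wy":0,"wz":0},{"x":0,"y":0,"z":0,"wx":0,"wy":0,"wz":0},{"x":0,"y":0,"z":0,"wx":0,"wy":0,"wz":0}]'; python3 - <<'E'
from h import *
go(555.6,-94,80)
s=arm.capture('scene'); w=arm.capture('wrist')
u,v=pix(s,[555,-93,70]).astype(int); a=cv2.resize(s['img'][v-50:v+50,u-65:u+65],(520,400),interpolation=cv2.INTER_CUBIC)
b=cv2.resize(w['img'][200:380,200:440],(533,400)) ; cv2.imwrite('pics/c4.png',np.vstack([a[:,:520],b[:,:520]])[:, :520][:600*2:2,::1] if 0 else cv2.resize(np.hstack([a,b]),(800,304)))
o=arm.get_obs(); p=np.array(o['eef_pos'])*1000
for n,c in (('scene',s),('wrist',w)):
    W=world(c); m=(np.hypot(W[...,0]-555,W[...,1]+94)<45)&(c['depth']>0)&(W[...,2]>p[2]+8)&(W[...,2]<p[2]+38)
    Q=W[m]; print(n,len(Q),np.round(Q.min(0)),np.round(Q.max(0)))
print('post foot'); find(s,['post_foot']); 
E
```

```text
time: 11.85
eef_pos: [0.5006, -0.2025, 0.0861]
tcp_rot: [0.08, 1.569, -0.079]
ft_force: [0.4, 1.2, -3.4]
gripper_width: 0.059
time: 12.68
eef_pos: [0.555, -0.0963, 0.0861]
tcp_rot: [0.081, 1.569, -0.081]
ft_force: [-0.7, -0.7, -3.4]
gripper_width: 0.0591
t 12.68 p [555.  -96.3  86.1] w 59.1 F [-0.7 -0.7 -3.4]
[[-0.0, 0.103, 0.995], [-0.0, 0.995, -0.103], [-1.0, -0.0, -0.0]]
jaw -5.888360541687273 q [-0.51  0.27  0.74  1.83 -0.2   1.11  0.19] 
tool delta [6.1 2.4 0.4]
scene 369 [ 520. -122.   99.] [597. -65. 124.]
wrist 9916 [ 519. -126.  101.] [596. -66. 124.]
post foot
post_foot land [557.5 -93.7   4.9] 0.7
post_foot land [553.5 -96.5 103.6] 0.44
```

View pics/c4.png

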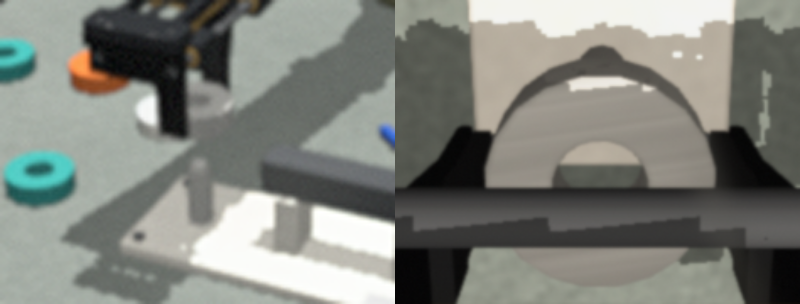

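The collar is held flat; in the crop's left half, the scene view, it hangs just above the post top. Next I'll fit its rim in the wrist view for the fine offset.

```bash
cat >> h.py <<'E'
from scipy.optimize import least_squares
def rim(pic,c,rad,z,dz=4):
    W=world(pic); g=pic['img'].min(2)
    m=(np.hypot(W[...,0]-c[0],W[...,1]-c[1])<rad+6)&(pic['depth']>0)&(abs(W[...,2]-z)<dz)&(g>70)
    n,l,st,_=cv2.connectedComponentsWithStats(m.astype(np.uint8)); 
    cs,_=cv2.findContours(m.astype(np.uint8),cv2.RETR_EXTERNAL,cv2.CHAIN_APPROX_NONE); k=max(cs,key=len)[:,0]
    Q=W[k[:,1],k[:,0]]; a=Q[(np.hypot(Q[:,0]-c[0],Q[:,1]-c[1])>rad-5)]
    f=least_squares(lambda q:np.hypot(a[:,0]-q[0],a[:,1]-q[1])-rad,c[:2],loss='soft_l1'); return len(a),np.round(f.x,1),round(float(np.median(W[m][:,2])),1)
E
python3 - <<'E'
from h import *
w=arm.capture('wrist'); print(rim(w,(555,-96),30,120,8))
s=arm.capture('scene'); print(rim(s,(555,-96),30,120,8))
W=world(s); m=(np.hypot(W[...,0]-555,W[...,1]+94)<18)&(W[...,2]>25)&(W[...,2]<72); Q=W[m]; print('post scene',len(Q),np.round(np.percentile(Q,[2,50,98],axis=0),1).tolist())
W=world(w); m=(np.hypot(W[...,0]-555,W[...,1]+94)<18)&(W[...,2]>25)&(W[...,2]<72); Q=W[m]; print('post wrist',len(Q),np.round(np.percentile(Q,[2,50,98],axis=0),1).tolist())
go(0,0)
E
```

```text
(224, array([556.6, -96. ]), 119.4)
(41, array([556.3, -94.3]), 117.4)
post scene 126 [[554.6, -98.6, 25.7], [564.2, -89.4, 46.7], [569.3, -82.4, 64.0]]
post wrist 12 [[556.0, -85.3, 25.5], [558.7, -84.3, 26.6], [561.4, -84.1, 28.9]]
t 12.93 p [555.5 -94.9  86.1] w 59.3 F [ 0.6 -0.4 -3.3]
[[0.0, 0.1, 0.995], [0.0, 0.995, -0.1], [-1.0, 0.0, 0.0]]
jaw -5.767172302752317 q [-0.52  0.27  0.74  1.83 -0.2   1.11  0.19] 
tool delta [-1.000e-01  3.860e+01 -5.623e+02]
```

```bash
python3 -m creep '[{"x":5,"y":1.3,"z":0.6,"wx":0,"wy":0,"wz":0},{"x":8,"y":0,"z":0,"wx":0,"wy":0,"wz":0},{"x":8,"y":0,"z":0,"wx":0,"wy":0,"wz":0},{"x":8,"y":0,"z":0,"wx":0,"wy":0,"wz":0},{"x":4,"y":0,"z":0,"wx":0,"wy":0,"wz":0},{"x":4,"y":0,"z":0,"wx":0,"wy":0,"wz":0},{"x":3,"y":0,"z":0,"wx":0,"wy":0,"wz":0},{"x":2,"y":0,"z":0,"wx":0,"wy":0,"wz":0},{"x":0,"y":0,"z":0,"wx":0,"wy":0,"wz":0},{"x":0,"y":0,"z":0,"wx":0,"wy":0,"wz":0}]'; python3 -m creep '[{"x":2,"y":0,"z":0,"wx":0,"wy":0,"wz":0},{"x":2,"y":0,"z":0,"wx":0,"wy":0,"wz":0},{"x":2,"y":0,"z":0,"wx":0,"wy":0,"wz":0},{"x":0,"y":0,"z":0,"wx":0,"wy":0,"wz":0},{"x":0,"y":0,"z":0,"wx":0,"wy":0,"wz":0},{"x":0,"y":0,"z":0,"wx":0,"wy":0,"wz":0},{"x":0,"y":0,"z":0,"wx":0,"wy":0,"wz":0},{"x":0,"y":0,"z":0,"wx":0,"wy":0,"wz":0},{"x":0,"y":0,"z":0,"wx":0,"wy":0,"wz":0},{"x":0,"y":0,"z":0,"wx":0,"wy":0,"wz":0}]'; python3 -c "
from h import *
obs();print(arm.get_obs()['wrist_torque'])"
```

```text
time: 13.77
eef_pos: [0.5565, -0.0934, 0.0442]
tcp_rot: [0.079, 1.569, -0.079]
ft_force: [0.4, -0.2, -3.2]
gripper_width: 0.0589
time: 14.6
eef_pos: [0.5564, -0.0933, 0.0381]
tcp_rot: [0.079, 1.569, -0.078]
ft_force: [-0.7, 0.5, -3.4]
gripper_width: 0.0593
t 14.6 p [556.4 -93.3  38.1] w 59.3 F [-0.7  0.5 -3.4]
[[0.0, 0.1, 0.995], [0.0, 0.995, -0.1], [-1.0, 0.0, 0.0]]
[-0.12330803  0.03093225 -0.04296356]
```

The collar is past the cone with no contact force, so I'll keep lowering it.

```bash
python3 -m creep '[{"x":4,"y":0,"z":0,"wx":0,"wy":0,"wz":0},{"x":4,"y":0,"z":0,"wx":0,"wy":0,"wz":0},{"x":4,"y":0,"z":0,"wx":0,"wy":0,"wz":0},{"x":4,"y":0,"z":0,"wx":0,"wy":0,"wz":0},{"x":4,"y":0,"z":0,"wx":0,"wy":0,"wz":0},{"x":4,"y":0,"z":0,"wx":0,"wy":0,"wz":0},{"x":4,"y":0,"z":0,"wx":0,"wy":0,"wz":0},{"x":4,"y":0,"z":0,"wx":0,"wy":0,"wz":0},{"x":2,"y":0,"z":0,"wx":0,"wy":0,"wz":0},{"x":0,"y":0,"z":0,"wx":0,"wy":0,"wz":0}]'; python3 -m creep '[{"x":1,"y":0,"z":0,"wx":0,"wy":0,"wz":0},{"x":1,"y":0,"z":0,"wx":0,"wy":0,"wz":0},{"x":1,"y":0,"z":0,"wx":0,"wy":0,"wz":0},{"x":1,"y":0,"z":0,"wx":0,"wy":0,"wz":0},{"x":1,"y":0,"z":0,"wx":0,"wy":0,"wz":0},{"x":0.5,"y":0,"z":0,"wx":0,"wy":0,"wz":0},{"x":0,"y":0,"z":0,"wx":0,"wy":0,"wz":0},{"x":0,"y":0,"z":0,"wx":0,"wy":0,"wz":0},{"x":0,"y":0,"z":0,"wx":0,"wy":0,"wz":0},{"x":0,"y":0,"z":0,"wx":0,"wy":0,"wz":0}]'
```

```text
time: 15.43
eef_pos: [0.5559, -0.0933, 0.0034]
tcp_rot: [0.079, 1.57, -0.079]
ft_force: [0.4, -0.3, -3.8]
gripper_width: 0.0591
time: 16.27
eef_pos: [0.5564, -0.0933, -0.0013]
tcp_rot: [0.079, 1.569, -0.078]
ft_force: [0.2, 0.6, -2.5]
gripper_width: 0.0591
```

```bash
python3 -m creep '[{"x":0,"y":0,"z":0,"wx":0,"wy":0,"wz":0},{"x":0,"y":0,"z":0,"wx":0,"wy":0,"wz":0},{"x":0,"y":0,"z":0,"wx":0,"wy":0,"wz":0},{"x":0,"y":0,"z":0,"wx":0,"wy":0,"wz":0},{"x":-5,"y":0,"z":0,"wx":0,"wy":0,"wz":0},{"x":-15,"y":0,"z":0,"wx":0,"wy":0,"wz":0},{"x":-25,"y":0,"z":0,"wx":0,"wy":0,"wz":0},{"x":-25,"y":0,"z":0,"wx":0,"wy":0,"wz":0},{"x":-20,"y":0,"z":0,"wx":0,"wy":0,"wz":0},{"x":-10,"y":0,"z":0,"wx":0,"wy":0,"wz":0}]' 85; python3 - <<'E'
from h import *
go(548.8,-328.6)
for n in ('wrist','scene'):
    w=arm.capture(n); W=world(w); 
    m=(np.hypot(W[...,0]-556,W[...,1]+94)<28)&(np.hypot(W[...,0]-556,W[...,1]+94)>15)&(W[...,2]>15)&(W[...,2]<60); print(n,m.sum(),np.median(W[m][:,2]))
    try: print(rim(w,(556,-94),30,32,5))
    except Exception as e: print(e)
E
```

```text
time: 17.1
eef_pos: [0.5581, -0.0938, 0.1018]
tcp_rot: [0.079, 1.565, -0.078]
ft_force: [-0.5, -0.0, -0.4]
gripper_width: 0.085
t 17.1 p [558.1 -93.8 101.8] w 85.0 F [-0.5 -0.  -0.4]
[[0.005, 0.1, 0.995], [0.0, 0.995, -0.1], [-1.0, 0.001, 0.005]]
jaw -5.750241910427906 q [-0.53  0.26  0.74  1.82 -0.19  1.14  0.18] 
tool delta [-1.000e-01 -2.345e+02  1.430e+01]
wrist 3285 31.476861428361147
(238, array([557.9, -93.3]), 31.4)
scene 141 29.745030915004243
(42, array([557.7, -92. ]), 29.7)
```

The wide collar is home, with its top at z≈31.5 against 32 expected. Now the narrow one.

```bash
python3 -m creep '[{"x":0,"y":-10,"z":1,"wx":0,"wy":0,"wz":0},{"x":0,"y":-25,"z":2,"wx":0,"wy":0,"wz":0},{"x":0,"y":-35,"z":2,"wx":0,"wy":0,"wz":0},{"x":0,"y":-38,"z":3,"wx":0,"wy":0,"wz":0},{"x":0,"y":-38,"z":3,"wx":0,"wy":0,"wz":0},{"x":0,"y":-35,"z":2,"wx":0,"wy":0,"wz":0},{"x":0,"y":-25,"z":2,"wx":0,"wy":0,"wz":0},{"x":0,"y":-20,"z":1.5,"wx":0,"wy":0,"wz":0},{"x":0,"y":-9,"z":0.5,"wx":0,"wy":0,"wz":0},{"x":0,"y":0,"z":0,"wx":0,"wy":0,"wz":0}]' 80; python3 - <<'E'
from h import *
w=arm.capture('wrist'); print(rim(w,(549.5,-329),22,20,5)); go(549.7,-329.6,-14)
E
```

```text
time: 18.03
eef_pos: [0.5474, -0.332, 0.097]
tcp_rot: [0.081, 1.572, -0.083]
ft_force: [-0.4, 0.2, -0.4]
gripper_width: 0.0801
(170, array([ 550.8, -329.9]), 19.3)
t 18.08 p [ 548.4 -329.6   97.1] w 80.0 F [ 0.2  0.1 -0.5]
[[-0.003, 0.102, 0.995], [0.001, 0.995, -0.102], [-1.0, 0.0, -0.003]]
jaw -5.8631315585966535 q [-0.11  0.46  0.79  1.63 -0.34  1.2   0.65] 
tool delta [1.111e+02 1.000e-01 1.600e+00]
```

```bash
python3 -m creep '[{"x":8,"y":0.4,"z":1,"wx":0,"wy":0,"wz":0},{"x":18,"y":0,"z":0,"wx":0,"wy":0,"wz":0},{"x":22,"y":0,"z":0,"wx":0,"wy":0,"wz":0},{"x":22,"y":0,"z":0,"wx":0,"wy":0,"wz":0},{"x":14,"y":0,"z":0,"wx":0,"wy":0,"wz":0},{"x":9,"y":0,"z":0,"wx":0,"wy":0,"wz":0},{"x":6,"y":0,"z":0,"wx":0,"wy":0,"wz":0},{"x":4,"y":0,"z":0,"wx":0,"wy":0,"wz":0},{"x":4,"y":0,"z":0,"wx":0,"wy":0,"wz":0},{"x":3,"y":0,"z":0,"wx":0,"wy":0,"wz":0}]'; python3 -m creep '[{"x":0.8,"y":0,"z":0,"wx":0,"wy":0,"wz":0},{"x":0,"y":0,"z":0,"wx":0,"wy":0,"wz":0},{"x":0,"y":0,"z":0,"wx":0,"wy":0,"wz":0},{"x":0,"y":0,"z":0,"wx":0,"wy":0,"wz":0},{"x":0,"y":0,"z":0,"wx":0,"wy":0,"wz":0},{"x":0,"y":0,"z":0,"wx":0,"wy":0,"wz":0},{"x":0,"y":0,"z":0,"wx":0,"wy":0,"wz":0},{"x":0,"y":0,"z":0,"wx":0,"wy":0,"wz":0},{"x":0,"y":0,"z":0,"wx":0,"wy":0,"wz":0},{"x":0,"y":0,"z":0,"wx":0,"wy":0,"wz":0}]' 35 25
```

```text
time: 18.92
eef_pos: [0.5514, -0.3288, -0.011]
tcp_rot: [0.078, 1.568, -0.079]
ft_force: [-0.2, 0.8, -0.7]
gripper_width: 0.0799
time: 19.75
eef_pos: [0.5507, -0.3286, -0.0121]
tcp_rot: [0.079, 1.57, -0.078]
ft_force: [-1.4, 0.7, 2.5]
gripper_width: 0.0424
```

```bash
python3 -m creep '[{"x":-5,"y":0,"z":0,"wx":0,"wy":0,"wz":0},{"x":-15,"y":0,"z":0,"wx":0,"wy":0,"wz":0},{"x":-25,"y":0,"z":0,"wx":0,"wy":0,"wz":0},{"x":-25,"y":0,"z":0,"wx":0,"wy":0,"wz":0},{"x":-20,"y":0,"z":0,"wx":0,"wy":0,"wz":0},{"x":-10,"y":10,"z":-1,"wx":0,"wy":0,"wz":0},{"x":0,"y":25,"z":-2,"wx":0,"wy":0,"wz":0},{"x":0,"y":25,"z":-2,"wx":0,"wy":0,"wz":0},{"x":0,"y":30,"z":-2.3,"wx":0,"wy":0,"wz":0},{"x":0,"y":30,"z":-2.3,"wx":0,"wy":0,"wz":0}]'; python3 -m creep '[{"x":0,"y":30,"z":-2.3,"wx":0,"wy":0,"wz":0},{"x":0,"y":30,"z":-2.3,"wx":0,"wy":0,"wz":0},{"x":0,"y":25,"z":-2,"wx":0,"wy":0,"wz":0},{"x":0,"y":18,"z":-1.3,"wx":0,"wy":0,"wz":0},{"x":0,"y":10,"z":-0.8,"wx":0,"wy":0,"wz":0},{"x":0,"y":1.7,"z":0,"wx":0,"wy":0,"wz":0},{"x":0,"y":0,"z":0,"wx":0,"wy":0,"wz":0},{"x":0,"y":0,"z":0,"wx":0,"wy":0,"wz":0},{"x":0,"y":0,"z":0,"wx":0,"wy":0,"wz":0},{"x":0,"y":0,"z":0,"wx":0,"wy":0,"wz":0}]'; python3 - <<'E'
from h import *
go(556.4,-93.3,34)
w=arm.capture('wrist'); print(rim(w,(556.5,-94),22,120,10)); obs()
E
```

```text
time: 20.58
eef_pos: [0.5528, -0.2064, 0.0879]
tcp_rot: [0.08, 1.569, -0.078]
ft_force: [-0.8, -0.1, -1.0]
gripper_width: 0.0424
time: 21.42
eef_pos: [0.5559, -0.095, 0.0878]
tcp_rot: [0.08, 1.569, -0.081]
ft_force: [0.2, -1.0, -1.0]
gripper_width: 0.0424
t 21.42 p [555.9 -95.   87.8] w 42.4 F [ 0.2 -1.  -1. ]
[[0.0, 0.102, 0.995], [-0.001, 0.995, -0.102], [-1.0, -0.001, 0.0]]
jaw -5.876698320748444 q [-0.53  0.27  0.76  1.83 -0.21  1.12  0.19] 
tool delta [53.8  1.7  0.4]
(163, array([556.9, -97.5]), 119.2)
t 21.47 p [555.9 -94.7  87.8] w 42.6 F [ 0.1 -1.1 -2.9]
[[-0.0, 0.102, 0.995], [-0.0, 0.995, -0.102], [-1.0, -0.0, 0.0]]
```

```bash
python3 -m creep '[{"x":5,"y":2.2,"z":0.5,"wx":0,"wy":0,"wz":0},{"x":8,"y":0,"z":0,"wx":0,"wy":0,"wz":0},{"x":8,"y":0,"z":0,"wx":0,"wy":0,"wz":0},{"x":7,"y":0,"z":0,"wx":0,"wy":0,"wz":0},{"x":4,"y":0,"z":0,"wx":0,"wy":0,"wz":0},{"x":3,"y":0,"z":0,"wx":0,"wy":0,"wz":0},{"x":2,"y":0,"z":0,"wx":0,"wy":0,"wz":0},{"x":2,"y":0,"z":0,"wx":0,"wy":0,"wz":0},{"x":0,"y":0,"z":0,"wx":0,"wy":0,"wz":0},{"x":0,"y":0,"z":0,"wx":0,"wy":0,"wz":0}]'; python3 -m creep '[{"x":2,"y":0,"z":0,"wx":0,"wy":0,"wz":0},{"x":2,"y":0,"z":0,"wx":0,"wy":0,"wz":0},{"x":2,"y":0,"z":0,"wx":0,"wy":0,"wz":0},{"x":2,"y":0,"z":0,"wx":0,"wy":0,"wz":0},{"x":0,"y":0,"z":0,"wx":0,"wy":0,"wz":0},{"x":0,"y":0,"z":0,"wx":0,"wy":0,"wz":0},{"x":0,"y":0,"z":0,"wx":0,"wy":0,"wz":0},{"x":0,"y":0,"z":0,"wx":0,"wy":0,"wz":0},{"x":0,"y":0,"z":0,"wx":0,"wy":0,"wz":0},{"x":0,"y":0,"z":0,"wx":0,"wy":0,"wz":0}]'; python3 -c "
from h import *
obs();print(arm.get_obs()['wrist_torque'])"
```

```text
time: 22.3
eef_pos: [0.5569, -0.0911, 0.0489]
tcp_rot: [0.079, 1.569, -0.079]
ft_force: [-0.3, -0.0, -0.9]
gripper_width: 0.0425
time: 23.13
eef_pos: [0.5569, -0.0911, 0.0408]
tcp_rot: [0.079, 1.569, -0.078]
ft_force: [0.5, -0.5, -2.3]
gripper_width: 0.0426
t 23.13 p [556.9 -91.1  40.8] w 42.6 F [ 0.5 -0.5 -2.3]
[[0.0, 0.1, 0.995], [0.0, 0.995, -0.1], [-1.0, 0.0, 0.0]]
[-0.11225623  0.03439271 -0.01523429]
```

```bash
python3 -m creep '[{"x":2,"y":-0.5,"z":0,"wx":0,"wy":0,"wz":0},{"x":2,"y":0,"z":0,"wx":0,"wy":0,"wz":0},{"x":3,"y":0,"z":0,"wx":0,"wy":0,"wz":0},{"x":3,"y":0,"z":0,"wx":0,"wy":0,"wz":0},{"x":3,"y":0,"z":0,"wx":0,"wy":0,"wz":0},{"x":3,"y":0,"z":0,"wx":0,"wy":0,"wz":0},{"x":2,"y":0,"z":0,"wx":0,"wy":0,"wz":0},{"x":1,"y":0,"z":0,"wx":0,"wy":0,"wz":0},{"x":0,"y":0,"z":0,"wx":0,"wy":0,"wz":0},{"x":0,"y":0,"z":0,"wx":0,"wy":0,"wz":0}]'; python3 -c "
from h import *
print(arm.get_obs()['wrist_torque'])"; python3 -m creep '[{"x":0.5,"y":0,"z":0,"wx":0,"wy":0,"wz":0},{"x":0.5,"y":0,"z":0,"wx":0,"wy":0,"wz":0},{"x":0.5,"y":0,"z":0,"wx":0,"wy":0,"wz":0},{"x":0,"y":0,"z":0,"wx":0,"wy":0,"wz":0},{"x":0,"y":0,"z":0,"wx":0,"wy":0,"wz":0},{"x":0,"y":0,"z":0,"wx":0,"wy":0,"wz":0},{"x":0,"y":0,"z":0,"wx":0,"wy":0,"wz":0},{"x":0,"y":0,"z":0,"wx":0,"wy":0,"wz":0},{"x":0,"y":0,"z":0,"wx":0,"wy":0,"wz":0},{"x":0,"y":0,"z":0,"wx":0,"wy":0,"wz":0}]'
```

```text
time: 23.97
eef_pos: [0.5568, -0.0916, 0.0218]
tcp_rot: [0.079, 1.569, -0.079]
ft_force: [-0.7, -0.3, -0.8]
gripper_width: 0.0427
[-0.18454677  0.1124084  -0.05503104]
time: 24.8
eef_pos: [0.5567, -0.0916, 0.0203]
tcp_rot: [0.079, 1.569, -0.079]
ft_force: [0.8, -0.8, -1.0]
gripper_width: 0.0424
```

```bash
python3 -m creep '[{"x":0,"y":0,"z":0,"wx":0,"wy":0,"wz":0},{"x":0,"y":0,"z":0,"wx":0,"wy":0,"wz":0},{"x":0,"y":0,"z":0,"wx":0,"wy":0,"wz":0},{"x":0,"y":0,"z":0,"wx":0,"wy":0,"wz":0},{"x":-5,"y":0,"z":0,"wx":0,"wy":0,"wz":0},{"x":-15,"y":0,"z":0,"wx":0,"wy":0,"wz":0},{"x":-25,"y":0,"z":0,"wx":0,"wy":0,"wz":0},{"x":-25,"y":0,"z":0,"wx":0,"wy":0,"wz":0},{"x":-20,"y":0,"z":0,"wx":0,"wy":0,"wz":0},{"x":-5,"y":0,"z":0,"wx":0,"wy":0,"wz":0}]' 70; python3 - <<'E'
from h import *
for n in ('wrist','scene'):
    w=arm.capture(n); W=world(w)
    try: print(n,'narrow',rim(w,(556.5,-94),22,52,6)); 
    except Exception as e: print(e)
    r=np.hypot(W[...,0]-557,W[...,1]+94)
    for a,b in ((13,20),(23,29)):
        m=(r>a)&(r<b)&(W[...,2]>15)&(W[...,2]<90)&(w['depth']>0); print(a,b,m.sum(),np.round(np.percentile(W[m][:,2],[10,50,90]),1))
cv2.imwrite('pics/w5.png',arm.capture('wrist')['img'])
go(579.3,144.9)
E
```

```text
time: 25.63
eef_pos: [0.5591, -0.0922, 0.1192]
tcp_rot: [0.079, 1.563, -0.078]
ft_force: [-0.0, -0.3, -0.8]
gripper_width: 0.0699
wrist narrow (178, array([558.1, -93.1]), 51.3)
13 20 1455 [50.6 51.4 52.2]
23 29 1268 [30.6 31.4 32.3]
scene narrow (32, array([558.3, -91.7]), 49.8)
13 20 62 [43.7 49.6 51.2]
23 29 132 [27.  31.6 47.5]
t 25.78 p [556.7 -91.4 115.3] w 69.8 F [-0.4  1.  -0.4]
[[0.0, 0.1, 0.995], [0.0, 0.995, -0.1], [-1.0, 0.001, 0.0]]
jaw -5.716368127929644 q [-0.55  0.24  0.77  1.8  -0.18  1.17  0.17] 
tool delta [ 1.000e-01  2.374e+02 -1.100e+00]
```

View pics/w5.png

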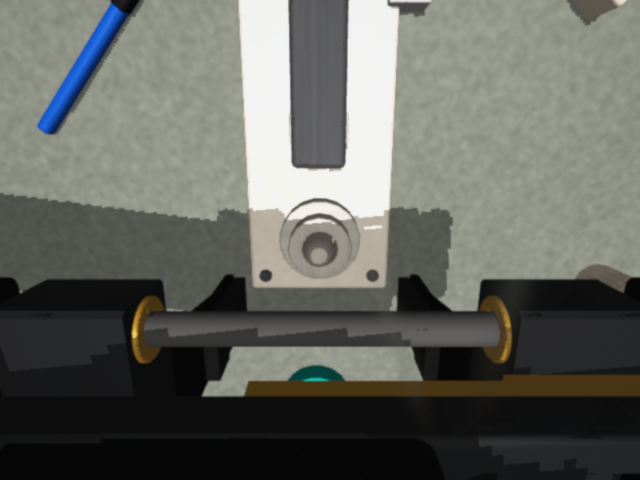

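Both collars are on the post: at (320,245) in the wrist view, with tops at 51.4 and 31.4 mm against 52 and 32 expected. On to the grip block.

```bash
python3 -m creep '[{"x":0,"y":10,"z":0,"wx":0,"wy":0,"wz":0},{"x":0,"y":25,"z":0,"wx":0,"wy":0,"wz":0},{"x":0,"y":30,"z":0,"wx":0,"wy":0,"wz":0},{"x":0,"y":35,"z":0,"wx":0,"wy":0,"wz":0},{"x":0,"y":35,"z":0,"wx":0,"wy":0,"wz":0},{"x":0,"y":30,"z":0,"wx":0,"wy":0,"wz":0},{"x":0,"y":20,"z":0,"wx":0,"wy":0,"wz":0},{"x":0,"y":10,"z":0,"wx":0,"wy":0,"wz":0},{"x":0,"y":0,"z":0,"wx":0,"wy":0,"wz":0},{"x":0,"y":0,"z":0,"wx":0,"wy":0,"wz":0}]' 75; python3 - <<'E'
from h import *
w=arm.capture('wrist'); cv2.imwrite('pics/w6.png',w['img']); W=world(w)
find(w,['grip_point','grip_block','button_face','pointer_tip','rider_mark'],n=1)
X=np.array([.103,.9947]);Y=np.array([-.9947,.103]);O=np.array([557,-93.3])+115*X
s=(W[...,:2]-O)@X; y=(W[...,:2]-O)@Y; z=W[...,2]
m=(z>85)&(z<97)&(abs(y)<30)&(s>95)&(s<150)&(w['depth']>0); print('block top',m.sum(),'s',np.percentile(s[m],[1,50,99]),'y',np.percentile(y[m],[1,50,99]),np.median(z[m]))
m=(z>85)&(z<97)&(abs(y)<25)&(s>20)&(s<80)&(w['depth']>0); print('tube y',np.percentile(y[m],[1,50,99]),[np.median(y[m&(abs(s-c)<6)]) for c in (30,50,70)])
print(O+X*125+Y*1); go(*(O+X*125+Y*1))
E
```

```text
time: 26.62
eef_pos: [0.5755, 0.1017, 0.1143]
tcp_rot: [0.077, 1.571, -0.08]
ft_force: [-0.1, -0.7, 0.3]
gripper_width: 0.075
grip_point land [578.7 143.   81.6] 0.57
grip_block land [581.3 144.7  78.5] 0.62
button_face land [556.7 146.   78. ] 0.88
pointer_tip land [633.3 179.5  24. ] 0.79
block top 3673 s [108.64048599 125.03619327 140.11336865] y [-13.31778981   3.40429953  23.40777682] 91.00613105535452
tube y [-14.63826292  -0.12793431  14.67660203] [np.float64(-0.028875901821659167), np.float64(0.373688114929354), np.float64(-0.1303904305810143)]
[580.7253 145.531 ]
t 26.92 p [576.3 100.9 115.4] w 75.4 F [-0.4  0.4  0.2]
[[0.0, 0.102, 0.995], [-0.0, 0.995, -0.102], [-1.0, 0.0, 0.0]]
jaw -5.868020559747703 q [-0.78  0.28  0.66  1.75 -0.18  1.18 -0.17] 
tool delta [ 0.  44.8 -0.1]
```

View pics/w6.png

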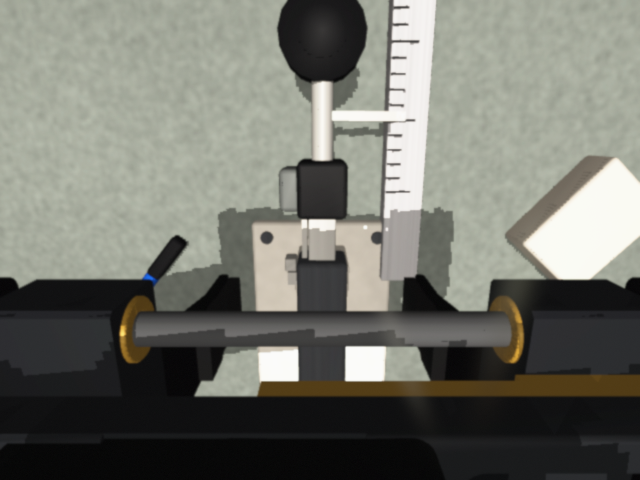

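The wrist view shows the block at (323,188), the button at (290,188) on its left, the pointer reaching the rule at (395,116), and both fingers clear to straddle the block. Moving over it and descending.

```bash
python3 -m creep '[{"x":0,"y":15,"z":-0.5,"wx":0,"wy":0,"wz":0},{"x":0,"y":20,"z":-0.5,"wx":0,"wy":0,"wz":0},{"x":0,"y":10.5,"z":0,"wx":0,"wy":0,"wz":0},{"x":10,"y":0,"z":0,"wx":0,"wy":0,"wz":0},{"x":15,"y":0,"z":0,"wx":0,"wy":0,"wz":0},{"x":15,"y":0,"z":0,"wx":0,"wy":0,"wz":0},{"x":10,"y":0,"z":0,"wx":0,"wy":0,"wz":0},{"x":6,"y":0,"z":0,"wx":0,"wy":0,"wz":0},{"x":0,"y":0,"z":0,"wx":0,"wy":0,"wz":0},{"x":0,"y":0,"z":0,"wx":0,"wy":0,"wz":0}]' 75; python3 -c "
from h import *
go(579.6,146.6,39)"
```

```text
time: 27.75
eef_pos: [0.5798, 0.1474, 0.0592]
tcp_rot: [0.079, 1.57, -0.079]
ft_force: [0.9, -0.3, -0.3]
gripper_width: 0.0751
t 27.75 p [579.8 147.4  59.2] w 75.1 F [ 0.9 -0.3 -0.3]
[[-0.0, 0.1, 0.995], [-0.0, 0.995, -0.1], [-1.0, -0.0, -0.0]]
jaw -5.757005596814453 q [-0.81  0.37  0.62  1.77 -0.24  1.08 -0.21] 
tool delta [20.2 -0.8 -0.1]
```

```bash
python3 -m creep '[{"x":5,"y":-0.5,"z":0,"wx":0,"wy":0,"wz":0},{"x":5,"y":0,"z":0,"wx":0,"wy":0,"wz":0},{"x":5,"y":0,"z":0,"wx":0,"wy":0,"wz":0},{"x":5,"y":0,"z":0,"wx":0,"wy":0,"wz":0},{"x":0,"y":0,"z":0,"wx":0,"wy":0,"wz":0},{"x":0,"y":0,"z":0,"wx":0,"wy":0,"wz":0},{"x":0,"y":0,"z":0,"wx":0,"wy":0,"wz":0},{"x":0,"y":0,"z":0,"wx":0,"wy":0,"wz":0},{"x":0,"y":0,"z":0,"wx":0,"wy":0,"wz":0},{"x":0,"y":0,"z":0,"wx":0,"wy":0,"wz":0}]' 75; python3 -m creep '[{"x":0,"y":0,"z":0,"wx":0,"wy":0,"wz":0},{"x":0,"y":0,"z":0,"wx":0,"wy":0,"wz":0},{"x":0,"y":0,"z":0,"wx":0,"wy":0,"wz":0},{"x":0,"y":0,"z":0,"wx":0,"wy":0,"wz":0},{"x":0,"y":0,"z":0,"wx":0,"wy":0,"wz":0},{"x":0,"y":0,"z":0,"wx":0,"wy":0,"wz":0},{"x":0,"y":0,"z":0,"wx":0,"wy":0,"wz":0},{"x":0,"y":0,"z":0,"wx":0,"wy":0,"wz":0},{"x":0,"y":0,"z":0,"wx":0,"wy":0,"wz":0},{"x":0,"y":0,"z":0,"wx":0,"wy":0,"wz":0}]' 20 28; python3 - <<'E'
from h import *
go(0,0)
t=arm.capture('top'); w=arm.capture('wrist'); s=arm.capture('scene')
for n,c in (('top',t),('wrist',w),('scene',s)): print(n); find(c,['pointer_tip','rider_mark'],n=2)
# rule region rectified from top camera at z=22, 3 px/mm, s across
X=np.array([.103,.9947]);Y=np.array([-.9947,.103])
for n,c,P in (('top',t,np.array([554.9,-93])),('wrist',w,np.array([557,-93.3])),('scene',s,np.array([557,-92]))):
    O=P+115*X
    q=[(130,-25),(300,-25),(300,-85),(130,-85)]
    src=np.float32([pix(c,[*(O+X*a+Y*b),20]) for a,b in q]); dst=np.float32([((a-130)*4,(-25-b)*3.2) for a,b in q])
    im=cv2.warpPerspective(c['img'],cv2.getPerspectiveTransform(src,dst),(680,192),flags=cv2.INTER_CUBIC)
    globals()['r_'+n]=im
cv2.imwrite('pics/rule.png',np.vstack([r_top,r_wrist,r_scene]))
E
```

```text
time: 28.58
eef_pos: [0.5799, 0.1474, 0.0395]
tcp_rot: [0.079, 1.569, -0.078]
ft_force: [-0.4, 0.3, 0.2]
gripper_width: 0.0751
time: 29.42
eef_pos: [0.5794, 0.1474, 0.0391]
tcp_rot: [0.079, 1.57, -0.079]
ft_force: [-2.0, 0.0, 1.0]
gripper_width: 0.0296
t 29.42 p [579.4 147.4  39.1] w 29.6 F [-2.  0.  1.]
[[-0.001, 0.1, 0.995], [0.0, 0.995, -0.1], [-1.0, 0.0, -0.001]]
jaw -5.734976827500395 q [-0.8   0.39  0.61  1.78 -0.25  1.05 -0.19] 
tool delta [ 3.000e-01 -2.046e+02 -5.618e+02]
top
rider_mark land [558.1 -97.6  11.2] 0.54
rider_mark land [580.5 145.5  76.2] 0.51
wrist
pointer_tip land [629.  176.7  22.6] 0.82
rider_mark land [641.6 269.7  22.5] 0.96
scene
pointer_tip land [626.7 182.9  23.6] 0.96
pointer_tip land [558.2 -94.5   8.9] 0.65
rider_mark land [645.9 268.9  21.4] 0.6
```

View pics/rule.png

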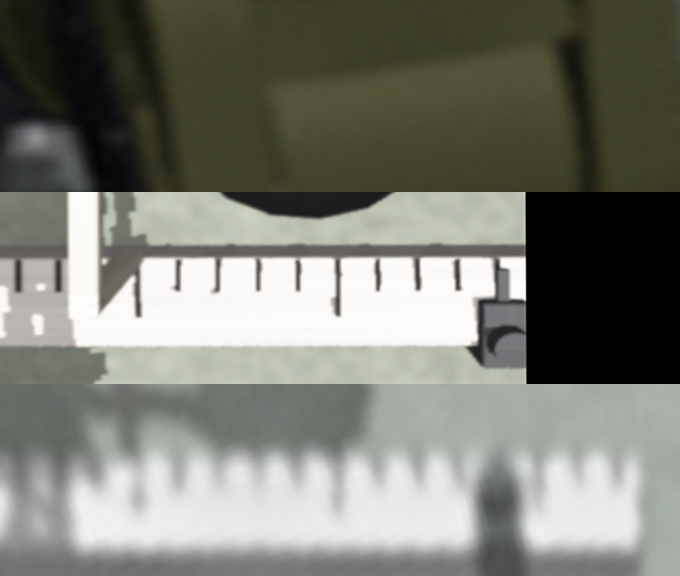

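Pinched at 29.6 mm, so the button is in. The rectified wrist strip puts the rider's finger at stand x≈255.5 and the pointer at 165, so about 90 mm to draw. I'll pull 84 mm, then measure again.

```bash
python3 -m creep '[{"x":0,"y":3,"z":0,"wx":0,"wy":0,"wz":0},{"x":0,"y":6,"z":0,"wx":0,"wy":0,"wz":0},{"x":0,"y":8,"z":0,"wx":0,"wy":0,"wz":0},{"x":0,"y":8,"z":0,"wx":0,"wy":0,"wz":0},{"x":0,"y":8,"z":0,"wx":0,"wy":0,"wz":0},{"x":0,"y":5,"z":0,"wx":0,"wy":0,"wz":0},{"x":0,"y":2,"z":0,"wx":0,"wy":0,"wz":0},{"x":0,"y":0,"z":0,"wx":0,"wy":0,"wz":0},{"x":0,"y":0,"z":0,"wx":0,"wy":0,"wz":0},{"x":0,"y":0,"z":0,"wx":0,"wy":0,"wz":0}]'; python3 -m creep '[{"x":0,"y":5,"z":0,"wx":0,"wy":0,"wz":0},{"x":0,"y":8,"z":0,"wx":0,"wy":0,"wz":0},{"x":0,"y":8,"z":0,"wx":0,"wy":0,"wz":0},{"x":0,"y":8,"z":0,"wx":0,"wy":0,"wz":0},{"x":0,"y":6,"z":0,"wx":0,"wy":0,"wz":0},{"x":0,"y":5,"z":0,"wx":0,"wy":0,"wz":0},{"x":0,"y":3,"z":0,"wx":0,"wy":0,"wz":0},{"x":0,"y":1,"z":0,"wx":0,"wy":0,"wz":0},{"x":0,"y":0,"z":0,"wx":0,"wy":0,"wz":0},{"x":0,"y":0,"z":0,"wx":0,"wy":0,"wz":0}]'; cat > rule.py <<'E'
from h import *
import sys
go(0,0)
X=np.array([.103,.9947]);Y=np.array([-.9947,.103]);ims=[]
for n,P in (('wrist',np.array([557,-93.3])),('scene',np.array([557,-92]))):
    c=arm.capture(n); O=P+115*X; W=world(c); s=(W[...,:2]-O)@X; y=(W[...,:2]-O)@Y; z=W[...,2]
    for k in ('pointer_tip','rider_mark','grip_point'):
        for r in arm.landmark_of(c,k)[:1]: a=np.array(r['at'])*1000; print(n,k,np.round([(a[:2]-O)@X,(a[:2]-O)@Y,a[2]],1),round(r['confidence'],2))
    q=[(200,-25),(290,-25),(290,-85),(200,-85)]
    src=np.float32([pix(c,[*(O+X*a+Y*b),20]) for a,b in q]); dst=np.float32([((a-200)*8,(-25-b)*4.8) for a,b in q])
    ims.append(cv2.warpPerspective(c['img'],cv2.getPerspectiveTransform(src,dst),(720,288),flags=cv2.INTER_CUBIC))
    m=(z>21.5)&(z<90)&(y<-35)&(y>-56)&(s>180)&(s<275)&(c['depth']>0)
    for b in range(22,90,6):
        k=m&(z>=b)&(z<b+6)
        if k.sum()>3: print(n,'z',b,k.sum(),'s',np.round(np.percentile(s[k],[5,50,95]),1),'y',np.round(np.percentile(y[k],[5,95]),1))
cv2.imwrite(sys.argv[1],np.vstack(ims))
E
python3 rule.py pics/rule2.png
```

```text
time: 30.7
eef_pos: [0.5834, 0.1868, 0.0391]
tcp_rot: [0.079, 1.57, -0.079]
ft_force: [-4.4, -1.7, 1.5]
gripper_width: 0.0295
time: 31.53
eef_pos: [0.5878, 0.2305, 0.0391]
tcp_rot: [0.079, 1.57, -0.079]
ft_force: [-4.7, -1.5, 0.3]
gripper_width: 0.0295
t 31.53 p [587.8 230.5  39.1] w 29.5 F [-4.7 -1.5  0.3]
[[-0.001, 0.1, 0.995], [-0.0, 0.995, -0.1], [-1.0, -0.0, -0.001]]
jaw -5.7532365035143895 q [-0.87  0.45  0.58  1.7  -0.27  1.07 -0.31] 
tool delta [ 4.000e-01 -2.883e+02 -5.618e+02]
wrist pointer_tip [245.8 -45.4  24.3] 0.84
wrist rider_mark [253.3 -47.6  20.2] 0.76
wrist grip_point [201.6   3.4  79.4] 0.82
wrist z 22 91 s [253.4 255.  256.2] y [-55.6 -48.5]
wrist z 28 43 s [245.9 249.8 250.4] y [-44.7 -40.4]
wrist z 34 47 s [245.7 249.5 250.4] y [-44.7 -40.3]
wrist z 40 51 s [246.  249.7 250.4] y [-44.8 -40.3]
wrist z 46 63 s [245.9 249.9 250.4] y [-45.1 -40.3]
wrist z 52 53 s [247.  250.1 250.5] y [-44.8 -40.3]
wrist z 58 48 s [247.9 250.2 250.5] y [-44.9 -40.4]
wrist z 64 48 s [249.5 250.3 250.5] y [-45.2 -40.4]
wrist z 70 79 s [245.7 250.2 250.5] y [-45.1 -35.7]
wrist z 76 331 s [245.5 248.  250.3] y [-44.9 -35.5]
scene pointer_tip [247.  -41.6  21.8] 0.79
scene rider_mark [254.9 -51.3  22. ] 0.45
scene grip_point [205.    4.5  79.3] 0.82
scene z 22 5 s [248.3 254.  256.4] y [-54.5 -44.1]
scene z 28 8 s [245.7 247.8 250.1] y [-46.5 -43.5]
scene z 34 4 s [247.1 249.  250.3] y [-46.8 -42.7]
scene z 40 9 s [245.9 248.2 250.2] y [-47.  -43.8]
scene z 46 5 s [247.1 248.8 250.3] y [-45.7 -41.6]
scene z 52 7 s [246.  247.8 249.8] y [-46.2 -43. ]
scene z 58 6 s [246.1 248.4 250.2] y [-47.3 -43.6]
scene z 64 8 s [246.5 249.  250.4] y [-45.9 -42.5]
scene z 70 11 s [246.1 248.1 250.5] y [-46.1 -37.8]
scene z 76 4 s [245.8 247.2 249.6] y [-46.6 -39.2]
```

View pics/rule2.png

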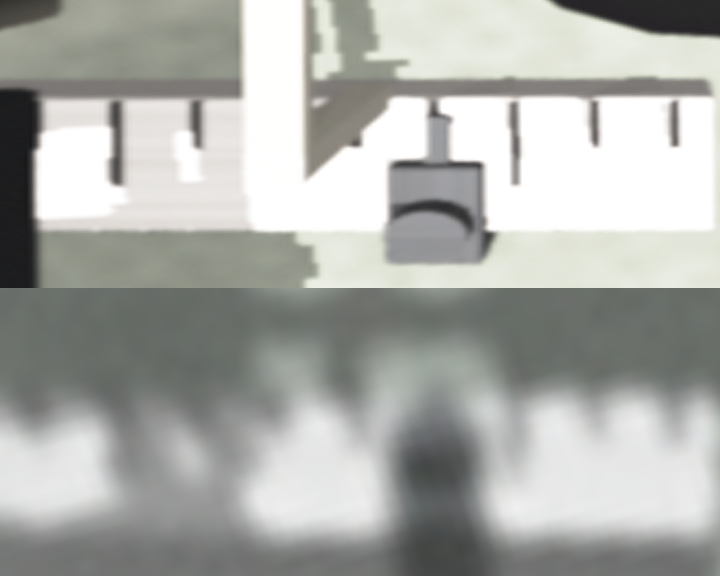

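The pointer column spans 245.7–250.4, so its centre is at 248.1. The rider's finger spans 253.4–256.2, centre 254.9 (at (437,140) in the strip). That leaves 6.8 mm to go.

```bash
python3 -m creep '[{"x":0,"y":1.5,"z":0,"wx":0,"wy":0,"wz":0},{"x":0,"y":2,"z":0,"wx":0,"wy":0,"wz":0},{"x":0,"y":2,"z":0,"wx":0,"wy":0,"wz":0},{"x":0,"y":1.2,"z":0,"wx":0,"wy":0,"wz":0},{"x":0,"y":0,"z":0,"wx":0,"wy":0,"wz":0},{"x":0,"y":0,"z":0,"wx":0,"wy":0,"wz":0},{"x":0,"y":0,"z":0,"wx":0,"wy":0,"wz":0},{"x":0,"y":0,"z":0,"wx":0,"wy":0,"wz":0},{"x":0,"y":0,"z":0,"wx":0,"wy":0,"wz":0},{"x":0,"y":0,"z":0,"wx":0,"wy":0,"wz":0}]'; python3 rule.py pics/rule3.png
```

```text
time: 32.77
eef_pos: [0.5885, 0.237, 0.0392]
tcp_rot: [0.079, 1.57, -0.079]
ft_force: [-4.1, -2.8, 1.7]
gripper_width: 0.0295
t 32.77 p [588.5 237.   39.2] w 29.5 F [-4.1 -2.8  1.7]
[[-0.001, 0.1, 0.995], [-0.0, 0.995, -0.1], [-1.0, -0.0, -0.001]]
jaw -5.759277448939204 q [-0.88  0.46  0.57  1.69 -0.28  1.08 -0.32] 
tool delta [ 4.000e-01 -2.949e+02 -5.617e+02]
wrist pointer_tip [255.1 -45.1  22.4] 0.67
wrist rider_mark [252.8 -46.5  23.5] 0.82
wrist grip_point [212.2   1.6  78.7] 0.77
wrist z 22 84 s [253.6 255.2 256.4] y [-55.7 -48.6]
wrist z 28 39 s [252.4 256.5 256.9] y [-45.2 -40.3]
wrist z 34 51 s [252.3 256.3 257. ] y [-44.6 -40.3]
wrist z 40 53 s [252.6 256.4 256.9] y [-44.9 -40.3]
wrist z 46 57 s [252.3 256.5 257. ] y [-44.9 -40.3]
wrist z 52 58 s [253.5 256.5 256.9] y [-44.9 -40.2]
wrist z 58 52 s [254.8 256.7 257. ] y [-45.  -40.4]
wrist z 64 45 s [256.  256.8 257. ] y [-45.2 -40.5]
wrist z 70 90 s [252.6 256.7 257. ] y [-45.4 -35.9]
wrist z 76 319 s [252.1 254.5 256.8] y [-44.9 -35.6]
scene pointer_tip [255.6 -52.1  22.6] 0.57
scene rider_mark [253.4 -49.1  22.3] 0.5
scene grip_point [212.2   1.   79.9] 0.87
scene z 22 5 s [254.  254.5 256.1] y [-50.4 -43.3]
scene z 28 5 s [252.4 254.1 255.9] y [-46.9 -44.7]
scene z 34 7 s [252.7 254.8 257.1] y [-47.  -44.4]
scene z 40 5 s [252.6 254.6 256.3] y [-46.4 -45. ]
scene z 46 9 s [252.8 254.4 256.5] y [-47.1 -42.1]
scene z 52 6 s [252.8 255.3 256.9] y [-47.2 -44.3]
scene z 58 8 s [253.2 255.1 257.1] y [-44.9 -43. ]
scene z 64 6 s [252.2 253.7 256.6] y [-46.9 -43.8]
scene z 70 9 s [253.  254.1 256.3] y [-47.8 -36.4]
scene z 76 5 s [252.5 254.8 256.7] y [-46.2 -37.4]
```

View pics/rule3.png

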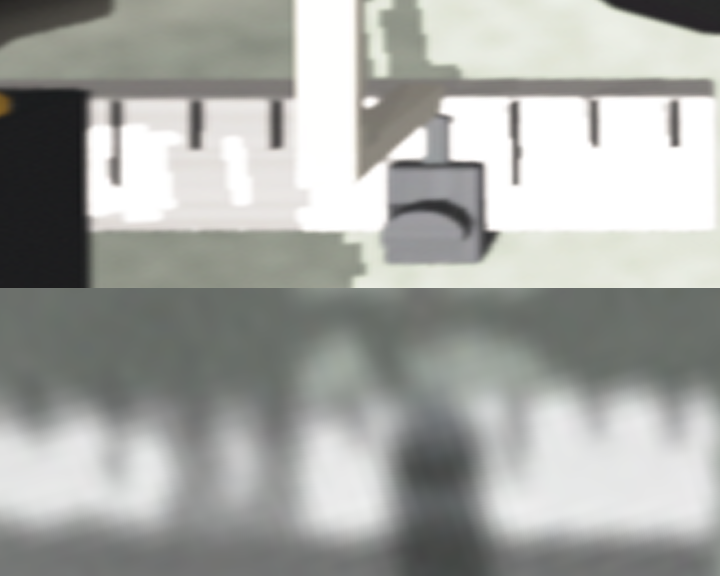

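```bash
python3 -m creep '[{"x":0,"y":0.3,"z":0,"wx":0,"wy":0,"wz":0},{"x":0,"y":0,"z":0,"wx":0,"wy":0,"wz":0},{"x":0,"y":0,"z":0,"wx":0,"wy":0,"wz":0},{"x":0,"y":0,"z":0,"wx":0,"wy":0,"wz":0},{"x":0,"y":0,"z":0,"wx":0,"wy":0,"wz":0},{"x":0,"y":0,"z":0,"wx":0,"wy":0,"wz":0},{"x":0,"y":0,"z":0,"wx":0,"wy":0,"wz":0},{"x":0,"y":0,"z":0,"wx":0,"wy":0,"wz":0},{"x":0,"y":0,"z":0,"wx":0,"wy":0,"wz":0},{"x":0,"y":0,"z":0,"wx":0,"wy":0,"wz":0}]'; python3 rule.py pics/rule4.png | grep -E "wrist z (22|34|76)|^t"; python3 - <<'E'
from h import *
s=arm.capture('scene'); W=world(s); r=np.hypot(W[...,0]-557.5,W[...,1]+92)
for a,b in ((13,20),(24,29)):
    m=(r>a)&(r<b)&(W[...,2]>15)&(W[...,2]<90); print(a,b,np.percentile(W[m][:,2],[50,90]))
print(arm.sign_off())
E
```

```text
time: 34.0
eef_pos: [0.5885, 0.237, 0.0392]
tcp_rot: [0.078, 1.57, -0.08]
ft_force: [-4.9, -3.3, 2.8]
gripper_width: 0.0298
t 34.0 p [588.5 237.   39.2] w 29.8 F [-4.9 -3.3  2.8]
tool delta [   0.6 -294.9 -561.7]
wrist z 22 84 s [253.6 255.2 256.4] y [-55.5 -48.7]
wrist z 34 47 s [252.4 255.7 256.9] y [-44.7 -40.3]
wrist z 76 328 s [252.1 254.5 256.7] y [-45.  -35.7]
13 20 [49.52338651 50.87994748]
24 29 [29.47995685 31.83118298]
the job is handed in; nothing more can be done
None
```

I handed the job in at about 34 s. Both collars are on the post, and the gripper is holding the boom out with its pointer level with the rider to within about 0.5 mm.

- **Collars:** I threaded the wide steel collar onto the base, then the narrow one on top, and let go of both before touching the boom. Their tops last measured at about 31 mm and 51 mm above the bench, against 32 and 52 mm when fully home. Neither showed any jamming force on the way down.
- **Boom:** The block is pinched at 28 N with the jaws at about 29.6 mm, which means the lock button is fully in. The boom is drawn out about 90 mm.
- **Pointer and rider:** The last wrist measurement put the pointer's middle at about 254.5 mm along the stand and the rider's finger at about 255.0 mm.

**What disagreed or failed:**
- **First grasp missed:** The first try at the wide collar closed on nothing. The cameras showed the fingertips about 19 mm above the reported TCP height instead of 19 mm below it. I allowed for that from then on, and the later grasps and fits agreed with it.
- **Last correction:** A final 0.3 mm nudge of the boom did not show in the readings.
- **Networks less precise:** The trained networks put the pointer about 2 mm past the rider. I trusted the depth measurements over them because they are only good to about 4 mm.
- **Other items on the bench:** I did not measure the other items again at the end. None of the moves showed an unexpected contact force.

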